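Draw the used filter plate and hold it up to the light

TASK

Swing the filter unit's blue cover flap up to upright or beyond, draw out the filter plate with the orange tab and leave the flap standing open and the white-tabbed plate in its slot. Hold the orange-tabbed plate upright in front of the inspection light panel, its broad side square to the lit face and centred on it, about 5 cm off and touching nothing but the gripper. Finish still holding it there, and leave everything else on the bench undisturbed.

Things in the scene. Friction and masses are not known exactly. Their poses are not given: they have to be found in the camera images.
- filter_unit: Grey air filter unit fixed to the bench, 130 (x) x 200 (y) x 105 mm high, origin under its centre, louvred front faces its -x. Open-topped chamber (walls 5 mm) under the blue flap; inside, a black deck 50 mm above the bench has two slots at x = 0, y = -36 and +36 mm, each 59 (x) x 11 (y) mm, bottoms 10 mm above the bench, one plate in each. A spigot sticks out 28 mm on the -y side.
- flap (a joint): Blue cover flap of the filter unit, 132 x 200 x 5 mm, hinged along its far (+x) edge parallel to the unit's y; 0 = closed, lying on the unit, grows as the front edge lifts, pi/2 = upright, stop at 1.85. A friction hinge: it stays wherever it is left and takes 1 to 2 N at the bar. Starts 0 to 0.12.
- flap_hinge (a point): Middle of the flap's hinge line, on the unit's far edge, 108.5 mm above the bench and 67 mm to +x from the unit's centre; axes as the unit's.
- flap_bar (a point): Middle of the flap's pull bar: a round steel bar 9 mm thick and 84 mm long, parallel to the hinge, 170 mm from the hinge line; it stands 38 mm out from the unit's front on two arms, 108.5 mm above the bench when closed. Free to turn between finger pads. Axes turn with the flap.
- used_filter: Used filter plate, loose, about 70 g: aluminium frame with brown pleats and an ORANGE tab. Plate 56 (x) x 8 (y) x 65 mm (z), origin at the centre of its underside; its thin axis is y. The tab on its top edge is 26 (x) x 10 (y) mm and reaches from 65 to 90 mm above the origin. It stands upright in one of the two slots, its axes along the unit's.
- used_filter_mid (a point): Centre of the orange-tabbed plate (without the tab), 32.5 mm above its underside; axes as the plate's.
- clean_filter: Clean filter plate with white pleats and a WHITE tab, same size and frame as the used one; stands in the other slot and stays there.
- light_panel: Inspection light panel fixed to the bench: black frame 120 mm wide (y), 120 mm high from 70 to 190 mm above the bench, 14 mm thick, on a 70 x 100 x 10 mm foot that reaches 23 mm in front of the face; origin on the bench below the lit face.
- lit_face (a point): Centre of the panel's white lit face (104 x 104 mm), 130 mm above the bench; -x is the outward direction of the face, y lies along it, z is up.
- mug: Green mug, 86 x 116 x 94 mm, origin under its centre; bystander.
- log_book: Dark green log book, 100 x 142 x 15 mm, origin under its centre; bystander.
- calculator: Desk calculator, 120 x 74 x 15 mm, origin under its centre; bystander.
- oil_can: Red oil can, 63 x 92 x 148 mm, origin under its centre; bystander.
- masking_tape: Roll of masking tape lying flat, 104 mm across, 19 mm high, origin under its centre; bystander.
- torch: Black torch lying on its side, 28 x 116 x 28 mm, origin under its centre; bystander.
There are look-alikes about, which are no part of the job. There is more than one size of the light_panel; the job needs the larger.

How it is judged:
By the outcome, as a careful person would: the job done as asked, in the order asked, and still so for the second after the job is handed in, while the arm keeps its last pose, push and grip.
It also fails if it takes over 50 s, if anything falls off the work surface, if the arm or the gripper's body presses on something with over 40 N, if the wrist force passes 120 N, or if a joint passes its speed limit or range.

ROBOT

A 6-joint arm with a two-finger parallel gripper is mounted at the origin on a cart in front of the work surface, level with it; the furniture and walls round the work are solid. World frame = base frame: x ahead of the robot, y to its left, z up, the work surface at z = 0. Lengths are in m, angles in rad, forces in N, time in s.
With the tool pointing down it reaches from about 0.425 to 0.925 m from the base axis. Payload 12.5 kg.
Tool frame: the origin (TCP) lies midway between the tips of the shut fingers; the grasp point (between the pads) lies 19 mm behind it; z points along the fingers, y is the line along which they close (so a half turn about z gives the same grasp; the last joint's range is limited). The gripper opens to 85 mm and grips with 20 to 120 N. Pads are 22 mm wide; open, the fingers measure 114 mm over their backs; the gripper's body (76 mm by 85 mm) begins 54 mm behind the grasp point. The pads swing forward as they close: fully open they stand 13 mm farther back than shut.
Start: joints at [-1.301, 0.491, 1.559, -0, 1.092, -0.106], TCP at [0.229, -0.581, 0.231] pointing down, gripper open.
Joint ranges: [-3.1, 3.1], [-0.84, 2.19], [0.05, 2.79], [-1.13, 4.28], [0.06, 2.93], [-2.69, 2.69]. Speed limits (rad/s): [2.22, 2.22, 2.79, 3.14, 3.14, 3.14].

INTERFACE

Orientations are given as a 3x3 rotation matrix whose columns are the frame's x, y, z axes.
In Python, from bench import manip gives the robot as it stands. Calls block until the motion is done:
- manip.movep(position, orientation): joint-space move of the TCP to a pose.
- manip.servo_line(position, vel=0.15, rotation=None, f_stop=None): straight line of the TCP; rotation=None keeps the orientation; vel is the mean speed in m/s. With f_stop (N) it stops when the force on the tool has changed by that much, and returns True; else False.
- manip.move_joints(angles): joint-space move.
- manip.open() and manip.close_gripper(grip_force=None): open the fingers fully, or close them until they stop; grip_force is the grip in N (None keeps the last).
- manip.hold(seconds).
- manip.solve_ik(position, orientation): joint angles nearest the present ones, or None.
- manip.snapshot(name): name is "scene" or "side" or "wrist"; returns the picture (420x560x3 uint8, blue, green, red); there is no depth.
- manip.calibration(name): a dict with "camera_matrix" (3x3 intrinsics, pixels), "pose" (4x4, takes a point from camera to world coordinates). Camera axes: x right, y down, z forward; pixel columns grow to the right and rows downward; lengths in m; the calibration is good to about 2 mm. A picture is of the moment at which its call begins: read the wrist's pose just before it. calibration takes no time and is no camera call; for the wrist camera it gives the pose at the moment of the call.
A pose or a line that the arm cannot do raises manip.Unreachable and nothing moves.
- manip.hand_in(): hands the job in; it is judged then, once.
Readings, each from a call of its own:
- manip.read_time(): time.
- manip.read_joints(): joint angles.
- manip.read_qd(): joint speeds.
- manip.read_joint_torque(): joint torques, N m.
- manip.read_position(): TCP position.
- manip.read_eef_rot(): TCP orientation.
- manip.read_ft_force(): force on the tool from outside, world axes, zero at the start.
- manip.read_wrist_torque(): the same for the moment, N m.
- manip.read_width(): finger opening in m.
- manip.read_gripper_force(): force on a finger pad.
Only numpy, scipy, OpenCV 4.12 (cv2) and the standard library are available. Lean on these libraries where they do the work, as an engineer would, in place of code of your own. Each camera call takes 0.05 s, during which the arm holds its last target. There are 200 camera calls.

## Working session

There is one attempt and no reset: what is moved stays moved. The work goes in short steps, each a Python script; the robot and the scene stay as the last script left them, time stands still between calls to the robot, and variables do not carry over. Pictures are saved under pics/ and viewed, at most 10 in all, crops included, and the job is handed in when it is done.

```bash
mkdir -p pics; ls
python3 - <<'E'
from bench import manip
import cv2,numpy as np
for n in("scene","side"):
    im=manip.snapshot(n); cv2.imwrite(f"pics/{n}0.png",im)
    c=manip.calibration(n); print(n,np.round(c["camera_matrix"],1).tolist(),np.round(c["pose"],4).tolist())
print(manip.read_time())
E
```

```text
pics
scene [[487.1, 0.0, 285.2], [0.0, 487.1, 212.1], [0.0, 0.0, 1.0]] [[-0.4649, -0.654, 0.5967, -0.5598], [-0.8853, 0.3536, -0.3021, 0.6131], [-0.0134, -0.6687, -0.7434, 1.5274], [0.0, 0.0, 0.0, 1.0]]
side [[415.3, 0.0, 287.7], [0.0, 415.3, 203.5], [0.0, 0.0, 1.0]] [[0.9924, -0.082, 0.0914, 0.4176], [-0.1228, -0.661, 0.7403, -1.1533], [-0.0003, -0.7459, -0.6661, 1.1781], [0.0, 0.0, 0.0, 1.0]]
0.1
```

View pics/scene0.png

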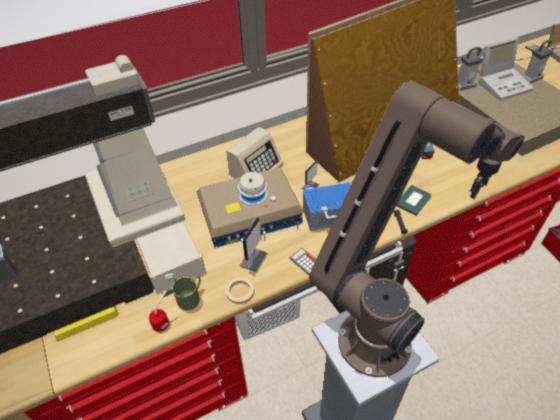

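View pics/side0.png

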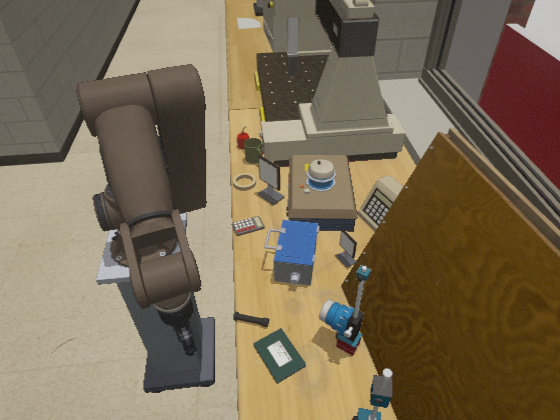

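Side picture: filter unit about (297,250), with its pull bar on the left at (270,245). There are two light panels: the larger-looking one at (270,180) and a smaller one at (348,250). I'll enlarge this area to check which is which.

```bash
cat > h.py <<'E'
from bench import manip
import cv2,numpy as np
def ray(c,uv,z):
    K,T=c["camera_matrix"],np.array(c["pose"]); d=T[:3,:3]@np.linalg.inv(K)@[uv[0],uv[1],1]; o=T[:3,3]
    return o+d*(z-o[2])/d[2]
def proj(c,P):
    T=np.linalg.inv(c["pose"]); q=(T[:3,:3]@np.atleast_2d(P).T).T+T[:3,3]; q=q@np.array(c["camera_matrix"]).T
    return q[:,:2]/q[:,2:]
E
python3 - <<'E'
from h import *
im=cv2.imread("pics/side0.png")[140:290,230:380]
im2=cv2.imread("pics/scene0.png")[150:290,220:360]
a=cv2.resize(im,(400*1,400),interpolation=cv2.INTER_CUBIC); a=cv2.resize(im,(600,600),interpolation=cv2.INTER_CUBIC)
cv2.imwrite("pics/side_c.png",a)
cs=manip.calibration("side"); w=manip.calibration("wrist"); print(np.round(w["pose"],3).tolist(), np.round(w["camera_matrix"],0).tolist(), np.round(manip.read_eef_rot(),3).tolist())
for uv,z in [((297,245),.11),((270,245),.11),((270,200),.01),((348,262),.01),((252,150),.05),((248,226),.015),((245,181),.019)]: print(uv,np.round(ray(cs,uv,z),3))
E
```

```text
[[0.367, -0.892, -0.263, 0.296], [-0.93, -0.352, -0.104, -0.555], [-0.0, 0.283, -0.959, 0.374], [0.0, 0.0, 0.0, 1.0]] [[310.0, 0.0, 278.0], [0.0, 310.0, 212.0], [0.0, 0.0, 1.0]] [[0.93, 0.367, -0.0], [0.367, -0.93, 0.001], [0.0, -0.001, -1.0]]
(297, 245) [ 0.569 -0.185  0.11 ]
(270, 245) [ 0.476 -0.174  0.11 ]
(270, 200) [0.505 0.176 0.01 ]
(348, 262) [ 0.756 -0.2    0.01 ]
(252, 150) [0.45  0.501 0.05 ]
(248, 226) [0.404 0.026 0.015]
(245, 181) [0.406 0.308 0.019]
```

View pics/side_c.png

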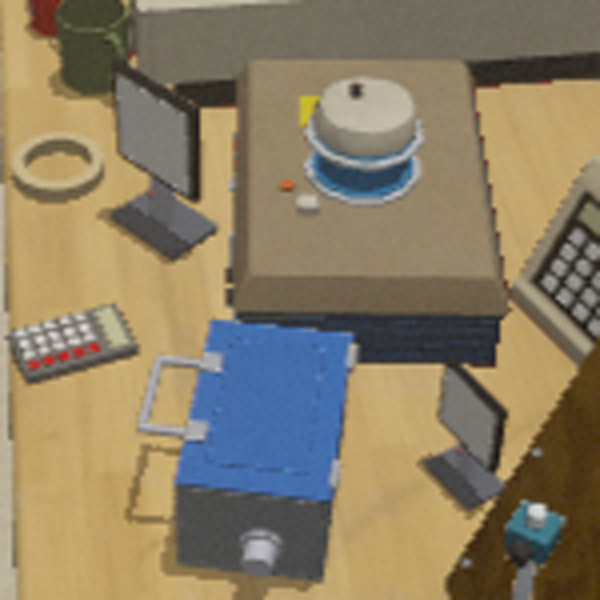

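The larger panel is at side (270,180), with frame edges about 24 px against about 16 px for the look-alike at (348,250), which is also farther off. The filter unit shows its pull bar ends at (269,229) and (266,247). I'll fit poses roughly and test which grasps are reachable.

```bash
cat >> h.py <<'E'
from scipy.optimize import least_squares
def pose2(p,L):
    c,s=np.cos(p[2]),np.sin(p[2]); L=np.atleast_2d(L)
    return np.c_[p[0]+c*L[:,0]-s*L[:,1],p[1]+s*L[:,0]+c*L[:,1],L[:,2]]
def flap(L,a): # points given for closed flap, unit frame
    L=np.array(L,float); d=L-[.067,0,.1085]
    return np.c_[.067+d[:,0]*np.cos(a)+d[:,2]*np.sin(a),L[:,1],.1085-d[:,0]*np.sin(a)+d[:,2]*np.cos(a)]
def toolR(yaw,pitch): # z: pitch below horizontal along yaw; y in the vertical plane; x horizontal
    z=np.array([np.cos(pitch)*np.cos(yaw),np.cos(pitch)*np.sin(yaw),-np.sin(pitch)]); x=np.array([-np.sin(yaw),np.cos(yaw),0])
    return np.c_[x,np.cross(z,x),z]
E
python3 - <<'E'
from h import *
cs=manip.calibration("side")
FL=[[-.065,.1,.111],[.067,.1,.111],[.067,-.1,.111],[-.065,-.1,.111],[-.103,.042,.1085],[-.103,-.042,.1085]]
fp=[(283,220),(318.8,223.3),(313,264),(274.5,262),(268.8,229.3),(265.8,247.5)]
UL=[[-.065,-.1,0],[.065,-.1,0]]; up=[(274.5,282),(310.8,285)]
f=lambda p:(proj(cs,pose2(p,np.r_[flap(FL,p[3]),UL]))-np.array(fp+up)).ravel()
r=least_squares(f,[.56,-.18,0,.05],loss='soft_l1');u=r.x;print("unit",u,np.round(f(u),1))
PL=[[0,.06,.19],[0,-.06,.19],[0,-.06,.07],[0,.06,.07]]
pp=[(259.3,156.3),(280,166.3),(279.3,189.5),(260.5,177)]
for y0 in(0,1,2,-1):
    g=lambda p:(proj(cs,pose2(p,PL))-np.array(pp)).ravel()
    r=least_squares(g,[.5,.19,y0],loss='soft_l1');print("panel",r.x,r.cost,np.round(g(r.x),1))
bar=pose2(u,flap([[-.103,0,.1085]],u[3]))[0];print(bar)
for pd in(20,30,40,50,60):
  for s in(1,-1):
    R=toolR(u[2],np.radians(pd)); R=R@np.diag([s,s,1]); P=bar+.019*R[:,2]
    q=manip.solve_ik(P,R);q2=manip.solve_ik(P-.08*R[:,2],R); print(pd,s,None if q is None else np.round(q,2),q2 is not None)
for x,y,z in((.45,-.05,.4),(.42,-.1,.45)):
  for s in(1,-1):
    R=toolR(0,np.pi/2)@np.array([[0,-s,0],[s,0,0],[0,0,1]]); q=manip.solve_ik([x,y,z],R);print(x,s,np.round(R[:,0]),None if q is None else np.round(q,2))
E
```

```text
unit [ 0.57111336 -0.1669121  -0.26078946 -0.0078119 ] [-0.4 -0.3 -0.6 -0.4  0.2  0.9 -0.7 -1.1  1.   1.  -0.1  0.   0.1 -0.6
  0.6  0.5]
panel [0.51082977 0.21367006 0.67690206] 1.638689097000895 [-0.2 -1.9 -0.3  0.2  0.8  0.3 -0.1  0.3]
panel [0.51082977 0.21367006 0.67690209] 1.6386890970005281 [-0.2 -1.9 -0.3  0.2  0.8  0.3 -0.1  0.3]
panel [0.51082977 0.21367006 0.6769022 ] 1.6386890970024053 [-0.2 -1.9 -0.3  0.2  0.8  0.3 -0.1  0.3]
panel [0.51082977 0.21367006 0.67690214] 1.6386890970007009 [-0.2 -1.9 -0.3  0.2  0.8  0.3 -0.1  0.3]
[ 0.47160114 -0.14035557  0.10717199]
20 1 None False
20 -1 [-0.56  0.94  2.64  2.86  1.64 -0.12] False
30 1 None False
30 -1 [-0.54  0.77  2.58  2.89  1.25 -0.06] True
40 1 None False
40 -1 [-0.52  0.63  2.51  2.88  0.87  0.  ] True
50 1 None False
50 -1 [-0.5   0.54  2.42  2.84  0.52  0.09] True
60 1 None True
60 -1 [-0.48  0.49  2.32  2.61  0.21  0.33] True
0.45 1 [1. 0. 0.] [-0.26  0.09  1.68  0.    1.37  1.31]
0.45 -1 [-1.  0. -0.] [-0.26  0.09  1.68  0.    1.37 -1.83]
0.42 1 [1. 0. 0.] [-0.39  0.04  1.62  0.    1.49  1.18]
0.42 -1 [-1.  0. -0.] [-0.39  0.04  1.62  0.    1.49 -1.96]
```

The unit fits to within about 1 px: (0.571,-0.167), yaw -0.26, flap closed. The panel fits at (0.511,0.214), yaw 0.677. Next I move to a raised pre-grasp in front of the bar, then check that the arc path is reachable.

```bash
cat >> h.py <<'E'
U0=np.array([.5711,-.1669,-.2608]); F=np.diag([-1.,-1.,1.])
def barp(a,u=U0): return pose2(u,flap([[-.103,0,.1085]],a))[0]
E
python3 - <<'E'
from h import *
R=toolR(U0[2],np.radians(30))@F; b=barp(0); P=b-.075*R[:,2]
W=P+[0,0,.17]
q=manip.solve_ik(W,R);print(np.round(q,2))
manip.movep(W,R); 
cv2.imwrite("pics/w1.png",manip.snapshot("wrist"))
manip.movep(P,R)
print(manip.read_time(),np.round(manip.read_joints(),2),manip.read_ft_force())
cv2.imwrite("pics/s1.png",manip.snapshot("side"))
for a in np.arange(0,1.8,.25):
  o=[]
  for pd in(20,30,40,50,60,70,80,90):
    R=toolR(U0[2],np.radians(pd))@F; q=manip.solve_ik(barp(a)+.019*R[:,2],R); o.append("None" if q is None else f"{q[3]:.2f}/{q[4]:.2f}")
  print(round(a,2),o)
E
python3 -c "
import cv2,numpy as np
a=cv2.imread('pics/w1.png');b=cv2.imread('pics/s1.png')[120:320,210:400]
b=cv2.resize(b,(240,253)); b=np.vstack([b,np.zeros((167,240,3),np.uint8)])
cv2.imwrite('pics/v1.png',np.hstack([a,b]))"
```

```text
[-0.65 -0.07  2.5   2.26  0.45  0.62]Traceback (most recent call last):
  File "<stdin>", line 7, in <module>
bench.Unreachable: the arm cannot take that pose within its joint ranges
[ WARN:0@0.030] global loadsave.cpp:275 findDecoder imread_('pics/s1.png'): can't open/read file: check file path/integrity
Traceback (most recent call last):
TypeError: 'NoneType' object is not subscriptable
```

Run:
```python
from h import *
print(manip.read_time(),np.round(manip.read_joints(),2))
f=lambda q:"None" if q is None else ' '.join(f"{v:.2f}" for v in q)
for pd in(30,40,50):
  R=toolR(U0[2],np.radians(pd))@F
  for d in(-.075,-.06,-.045,-.03,.019): print(pd,d,f(manip.solve_ik(barp(0)+d*R[:,2],R)))
for dy in (-.3,.3):
  R=toolR(U0[2]+dy,np.radians(35))@F
  print(dy,f(manip.solve_ik(barp(0)-.06*R[:,2],R)),f(manip.solve_ik(barp(0)+.019*R[:,2],R)))
for a in np.arange(0,1.8,.25):
  o=[]
  for pd in(20,30,40,50,60,70,80,90):
    R=toolR(U0[2],np.radians(pd))@F; q=manip.solve_ik(barp(a)+.019*R[:,2],R); o.append("None" if q is None else f"{q[3]:.2f}/{q[4]:.2f}")
  print(round(a,2),o)
```

```text
2.1 [-0.65 -0.07  2.5   2.26  0.45  0.62]
30 -0.075 None
30 -0.06 -0.63 0.71 2.76 2.82 1.36 -0.12
30 -0.045 -0.61 0.72 2.73 2.83 1.34 -0.11
30 -0.03 -0.59 0.73 2.69 2.85 1.31 -0.09
30 0.019 -0.54 0.76 2.58 2.89 1.25 -0.06
40 -0.075 -0.60 0.41 2.64 2.78 0.79 0.04
40 -0.06 -0.58 0.45 2.62 2.80 0.81 0.03
40 -0.045 -0.57 0.49 2.60 2.82 0.83 0.02
40 -0.03 -0.56 0.53 2.58 2.84 0.84 0.01
40 0.019 -0.52 0.63 2.51 2.88 0.87 0.00
50 -0.075 -0.55 0.28 2.49 2.59 0.36 0.30
50 -0.06 -0.54 0.33 2.48 2.66 0.39 0.24
50 -0.045 -0.53 0.37 2.47 2.71 0.42 0.19
50 -0.03 -0.52 0.41 2.46 2.75 0.44 0.16
50 0.019 -0.50 0.54 2.42 2.83 0.52 0.09
-0.3 -0.28 0.55 2.64 3.42 1.00 0.01 -0.34 0.68 2.52 3.36 1.02 0.02
0.3 -0.87 0.54 2.62 2.24 0.97 -0.02 -0.70 0.68 2.50 2.42 0.99 -0.04
0.0 ['2.86/1.63', '2.89/1.25', '2.88/0.87', '2.83/0.52', '2.60/0.21', '0.56/0.12', 'None', 'None']
0.25 ['2.87/1.45', '2.87/1.06', '2.84/0.70', '2.72/0.37', '1.89/0.11', 'None', 'None', 'None']
0.5 ['2.87/1.23', '2.84/0.86', '2.77/0.52', '2.46/0.23', '0.76/0.15', 'None', 'None', 'None']
0.75 ['2.86/1.03', '2.81/0.69', '2.66/0.38', '1.87/0.14', '0.39/0.25', 'None', 'None', 'None']
1.0 ['2.86/0.88', '2.78/0.56', '2.51/0.27', '1.06/0.14', 'None', 'None', 'None', 'None']
1.25 ['2.86/0.76', '2.75/0.46', '2.30/0.19', '0.65/0.19', 'None', 'None', 'None', 'None']
1.5 ['2.86/0.68', '2.72/0.39', '2.05/0.15', '0.47/0.23', 'None', 'None', 'None', 'None']
1.75 ['2.87/0.63', '2.71/0.35', '1.84/0.12', '0.38/0.26', 'None', 'None', 'None', 'None']
```

View pics/w1.png

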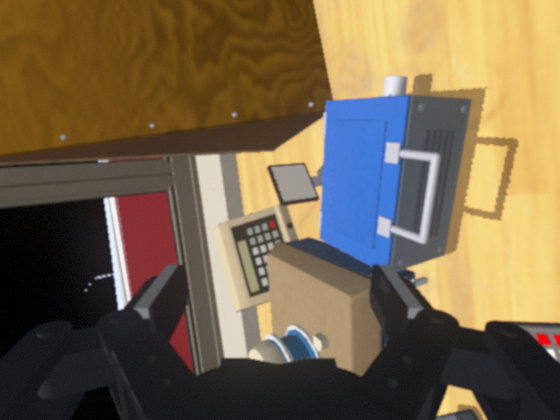

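The wrist picture shows the blue flap (325,100)-(410,265), with bar ends at (438,153) and (427,242), free in front. I'll refine the unit fit with these points, then grasp the bar at pitch 35° and swing it.

Run:
```python
from h import *
cs=manip.calibration("side");cw=manip.calibration("wrist")
FL=[[-.065,.1,.111],[.067,.1,.111],[.067,-.1,.111],[-.065,-.1,.111],[-.103,.042,.1085],[-.103,-.042,.1085]]
UL=[[-.065,-.1,0],[.065,-.1,0]]
fp=np.array([(283,220),(318.8,223.3),(313,264),(274.5,262),(268.8,229.3),(265.8,247.5),(274.5,282),(310.8,285)])
wp=np.array([(390,267),(321,262),(327,102),(410,96),(427,242),(438,153),(471,99),(447,253)])
def f(p):
    A=flap(FL,p[3]); return np.r_[(proj(cs,pose2(p,np.r_[A,UL]))-fp).ravel(),(proj(cw,pose2(p,np.r_[A,[[-.065,-.1,0],[-.065,.1,0]]]))-wp).ravel()]
r=least_squares(f,[.57,-.167,-.26,.05],loss='soft_l1');u=r.x;print(np.round(u,4),np.round(f(u),1)[16:])
np.save("u.npy",u)
R=toolR(u[2],np.radians(35))@F; B=lambda a:barp(a,u)
manip.movep(B(u[3])-.06*R[:,2],R)
print(manip.read_time(),manip.servo_line(B(u[3])+.017*R[:,2],vel=.12,f_stop=8))
manip.close_gripper(40); print("w",manip.read_width(),manip.read_ft_force())
if .006<manip.read_width()<.013:
    fm=0
    for a in np.linspace(u[3],1.3,9)[1:]:
        manip.servo_line(B(a)+.017*R[:,2],vel=.12); fm=max(fm,np.linalg.norm(manip.read_ft_force()))
    print("fmax",fm,"w",manip.read_width())
print(manip.read_time(),manip.read_ft_force())
cv2.imwrite("pics/s2.png",cv2.resize(manip.snapshot("side")[120:320,210:410],(600,600)))
```

```text
[ 0.5673 -0.1634 -0.2514 -0.0252] [  0.1   7.8  -1.4 -21.6  -2.5   0.1  -0.8  -1.6   0.2  -4.    0.4   2.9
  -0.8  -0.7  -1.5   2.9]
2.9917 False
w 0.007317152284185709 [ 3.31998485  1.62235346 19.80987432]
fmax 20.43910703532235 w 0.007534886808237366
7.5417 [-1.32514032 -9.92120946 -3.54734569]
```

View pics/s2.png

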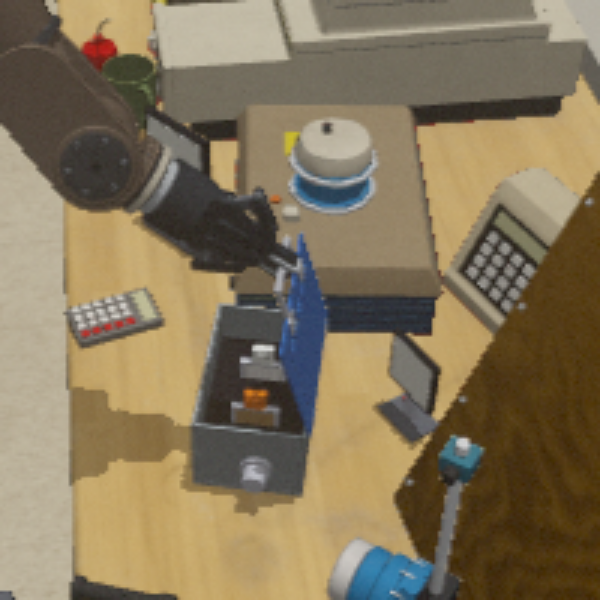

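The flap is swung to about 75°. The orange tab is in the near (-y) slot at (256,398) and the white tab is in the +y slot at (263,352). Now I release, push the bar past upright with closed fingers, and look from above.

Run:
```python
from h import *
u=np.load("u.npy"); R=toolR(u[2],np.radians(35))@F; B=lambda a:barp(a,u)
manip.open(); p=manip.read_position(); manip.servo_line(p-.05*R[:,2],vel=.2)
manip.close_gripper(40)
for a in (1.3,1.5,1.73):
    manip.servo_line(B(a)-.004*R[:,2],vel=.12); print(a,np.round(manip.read_ft_force(),1))
p=manip.read_position(); manip.servo_line(p-.06*R[:,2]+[0,0,.04],vel=.25); manip.open()
D=toolR(u[2],np.pi/2); D=np.c_[D[:,1],-D[:,0],D[:,2]]
ux=np.array([np.cos(u[2]),np.sin(u[2]),0])
if D[:,0]@ux>0: D=D@F
P=pose2(u,[[-.03,-.036,.27]])[0]; print(np.round(D,2),manip.read_time())
manip.movep(P+[0,0,.08],D); manip.movep(P,D); print(manip.read_time(),np.round(manip.read_joints(),2))
c=manip.calibration("wrist");np.savez("c3.npz",**c);cv2.imwrite("pics/w3.png",manip.snapshot("wrist"))
s=manip.snapshot("side")[120:320,210:410];cv2.imwrite("pics/s3.png",s)
a=cv2.imread("pics/w3.png");b=np.zeros((420,240,3),np.uint8);b[:240]=cv2.resize(s,(240,240));cv2.imwrite("pics/v3.png",np.hstack([a,b]))
```

```text
1.3 [ 0.2  0.4 -0.4]
1.5 [-0.1 -0.6  0.4]
1.73 [-0.2  0.6 -0.3]
[[-0.97  0.25  0.  ]
 [ 0.25  0.97 -0.  ]
 [-0.    0.   -1.  ]] 12.6
15.7333 [-0.46  0.36  1.66  0.    1.12 -1.78]
```

View pics/v3.png

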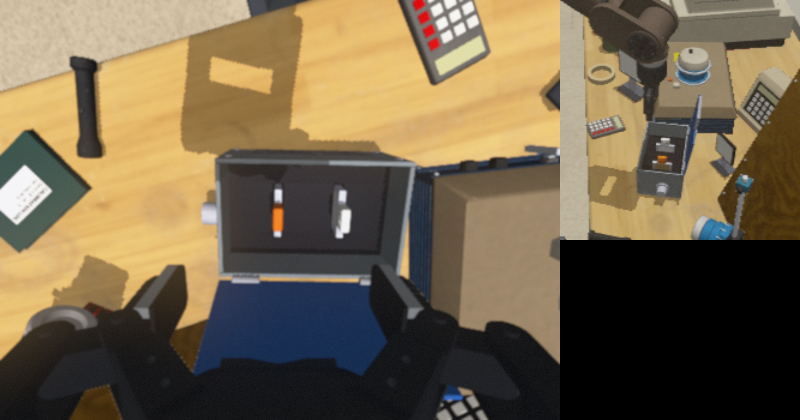

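The wrist view shows the orange tab at (278,220) on the left (-y) and the white tab at (345,220), with the flap raised behind. The pushes read about zero force, so I'll check the flap angle and the rim corners in one close composite.

Run:
```python
import cv2,numpy as np
w=cv2.imread("pics/w3.png")[145:290,200:425]; s=cv2.imread("pics/s3.png")
o=np.zeros((600,800,3),np.uint8)
w=cv2.resize(w,None,fx=2.2,fy=2.2,interpolation=cv2.INTER_CUBIC);o[:w.shape[0],:w.shape[1]]=w
s=s[70:170,60:132]; s=cv2.resize(s,None,fx=4,fy=4,interpolation=cv2.INTER_CUBIC); o[:400,505:505+288]=s
cv2.imwrite("pics/v4.png",o)
```

```text
(no output)
```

View pics/v4.png

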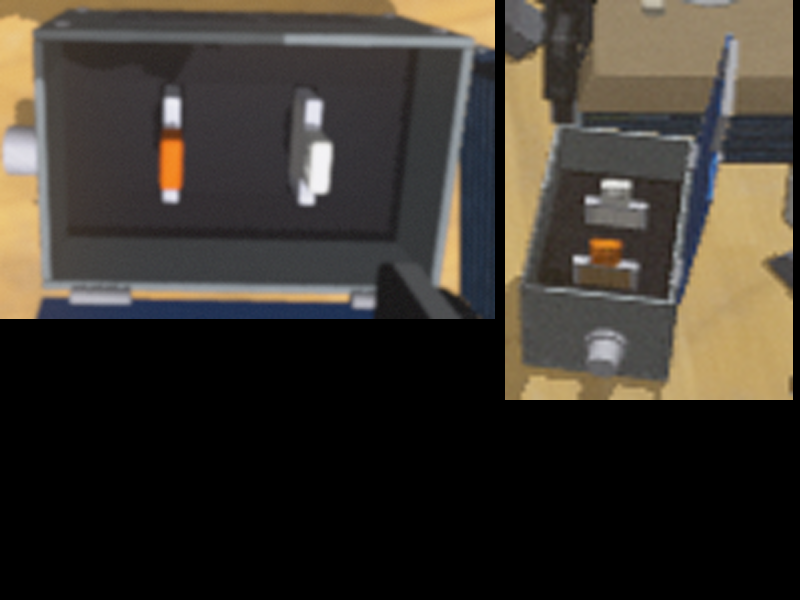

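Run:
```python
from h import *
u=np.load("u.npy"); cs=manip.calibration("side"); cw=manip.calibration("wrist")
L=[[-.065,-.1,.105],[-.065,.1,.105],[.065,-.1,.105]]; px=np.array([(216.8,159.5),(415.5,162.3),(219,276.5)])
f=lambda p:(proj(cw,pose2(p,L))-px).ravel()
v=least_squares(f,u[:3]).x; print("unit",np.round(u[:3],4),np.round(v,4),np.round(f(v),1))
# side: rim corners too
Ls=[[-.065,-.1,.105],[.065,-.1,.105],[-.065,.1,.105],[.065,.1,.105]]
sp=np.array([((x-505)/4+270,y/4+190) for x,y in((525,289),(672,301),(557,127),(696,141))])
g=lambda p:(proj(cs,pose2(p,Ls))-sp).ravel(); w=least_squares(g,v).x; print("side unit",np.round(w,4),np.round(g(w),1))
h=lambda p:np.r_[f(p),2*g(p)]; b=least_squares(h,v).x; print("both",np.round(b,4),np.round(h(b),1)); np.save("u2.npy",b)
k=lambda a:(proj(cs,pose2(b,flap([[-.065,.1,.1085]],a[0])))-[[326.3,199.5]]).ravel(); r=least_squares(k,[1.6]);print("flap",r.x,k(r.x))
T=np.array(cw["pose"]); R=manip.read_eef_rot(); p=manip.read_position(); print("cam in tool",np.round(R.T@(T[:3,3]-p),4),np.round(R.T@T[:3,:3],3).tolist())
t=ray(cw,(277.95,219),.0995); print("tab ray",t); c,s=np.cos(b[2]),np.sin(b[2]); d=t[:2]-b[:2]; print("in unit",c*d[0]+s*d[1],-s*d[0]+c*d[1])
```

```text
unit [ 0.5673 -0.1634 -0.2514] [ 0.5701 -0.1644 -0.2705] [-1.6 -0.6  0.9  0.6  0.7  0.2]
side unit [ 0.5716 -0.1687 -0.2619] [-1.   0.   1.   1.2 -0.2 -0.8  0.1 -0.8]
both [ 0.5707 -0.1653 -0.2695] [-2.3  0.3  0.1  1.2  0.2  0.9 -3.  -1.7  0.6  1.  -0.6 -2.9 -0.2 -2.7]
flap [1.75023181] [ 0.55793963 -2.37242425]
cam in tool [ 0.0719 -0.0004 -0.143 ] [[0.0, -0.959, -0.283], [1.0, 0.0, -0.0], [0.0, -0.283, 0.959]]
tab ray [ 0.55854554 -0.19912254  0.0995    ]
in unit -0.002694087089213303 -0.03585457206224953
```

The flap stands at about 1.75 rad. The unit is (0.5707,-0.1653), yaw -0.269, and the tab's lateral position checks out at -35.9 mm against the expected -36. Next I servo on the orange tab from close by, then descend and grip.

Run:
```python
from h import *
b=np.load("u2.npy"); yaw=b[2]; ux=np.array([np.cos(yaw),np.sin(yaw),0]); uy=np.array([-ux[1],ux[0],0])
D=np.c_[-ux,uy,[0,0,-1]]
P=pose2(b,[[0,-.036,.16]])[0]; manip.servo_line(P,vel=.2,rotation=D)
c=manip.calibration("wrist"); im=manip.snapshot("wrist"); cv2.imwrite("pics/w5.png",im)
m=cv2.inRange(cv2.cvtColor(im,cv2.COLOR_BGR2HSV),(5,170,120),(20,255,255)); n,l,st,ce=cv2.connectedComponentsWithStats(m)
i=1+np.argmax(st[1:,4]); print(st[i],ce[i])
pts=np.argwhere(l==i)[:,::-1].astype(np.float32); print("rect",cv2.minAreaRect(pts))
t=ray(c,ce[i],.09); d=t-P; print("dx,dy",d@ux,d@uy, manip.read_time())
# distances of the plate's frame/rim along the row
a=im[150:420,140:440]; cv2.imwrite("pics/v5.png",cv2.resize(a,(600,540)))
```

```text
[271 198  16  40 533] [278.47467167 219.23639775]
rect ((278.5, 217.5), (39.0, 15.0), 90.0)
dx,dy -0.002710030534206545 -0.00020674521637634342 16.6083
```

View pics/v5.png

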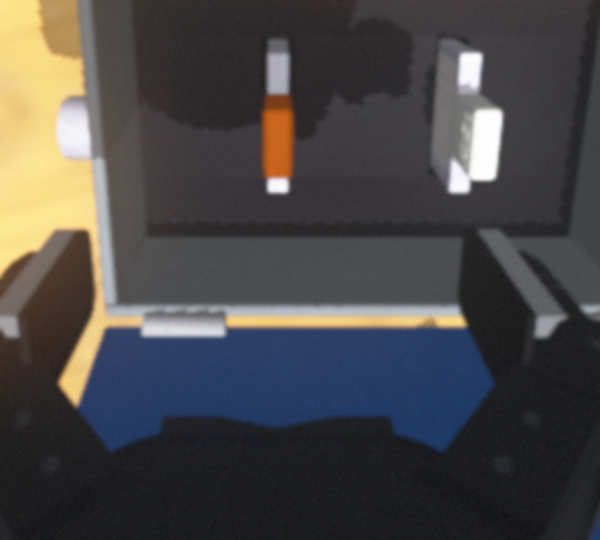

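The tab is centred and square (rect 90°, offset 0.2 mm). I descend with a 1 mm bias away from the wall and a force stop, then grip, lift slowly and check.

Run:
```python
from h import *
b=np.load("u2.npy"); yaw=b[2]; ux=np.array([np.cos(yaw),np.sin(yaw),0]); uy=np.array([-ux[1],ux[0],0])
P=pose2(b,[[-.001,-.0352,.16]])[0]
manip.servo_line(P,vel=.1)
Q=P.copy(); Q[2]=.115; manip.servo_line(Q,vel=.15); Q[2]=.070
hit=manip.servo_line(Q,vel=.06,f_stop=6); print("hit",hit,manip.read_position()[2],np.round(manip.read_ft_force(),1))
if not hit:
    manip.close_gripper(40); print("w",manip.read_width(),manip.read_gripper_force(),np.round(manip.read_ft_force(),1))
    Q[2]=.13; print(manip.servo_line(Q,vel=.06,f_stop=15),manip.read_position(),np.round(manip.read_ft_force(),1),manip.read_width())
im=manip.snapshot("side");cv2.imwrite("pics/s6.png",im); print(manip.read_time())
```

```text
hit False 0.07018184647034123 [-0.   0.6  0.7]
w 0.009586332412811363 40.977301597595215 [0.9 0.5 2.3]
False [ 0.5602064  -0.19886146  0.12962288] [-0.1  0.3 -0.9] 0.00948774946480144
20.0833
```

The orange plate is gripped (9.5 mm) and out of the slot with no snagging. I'll lift it clear, turn to the panel's orientation at a safe height, and measure the panel from close by.

Run:
```python
from h import *
p=manip.read_position(); p[2]=.27; manip.servo_line(p,vel=.2)
y=.677; n=np.array([-np.cos(y),-np.sin(y),0]); py=np.array([-np.sin(y),np.cos(y),0])
T=np.array([.511,.214,.28])+.13*n-.02*py
for s in(1,-1):
    R=np.c_[s*py,np.cross([0,0,-1],s*py),[0,0,-1.]]; q=manip.solve_ik(T,R); print(s,None if q is None else np.round(q,2))
    if q is not None: manip.movep(T,R); break
print(manip.read_position(),manip.read_time(),manip.read_width())
c=manip.calibration("wrist");np.savez("c7.npz",**c); im=manip.snapshot("wrist"); cv2.imwrite("pics/w7.png",im)
s=manip.snapshot("side"); cv2.imwrite("pics/s7.png",s)
o=np.zeros((420,800,3),np.uint8); o[:,:560]=im; o[:240,560:]=cv2.resize(s[140:290,230:380],(240,240)); sc=cv2.imread("pics/scene0.png")[205:280,225:300]; o[240:420,560:740]=cv2.resize(sc,(180,180)); cv2.imwrite("pics/v7.png",o)
```

```text
1 [ 0.12  0.17  1.92 -0.    1.05 -0.56]
[0.42263415 0.11663199 0.2797234 ] 22.2333 0.009189193123656587
```

View pics/v7.png

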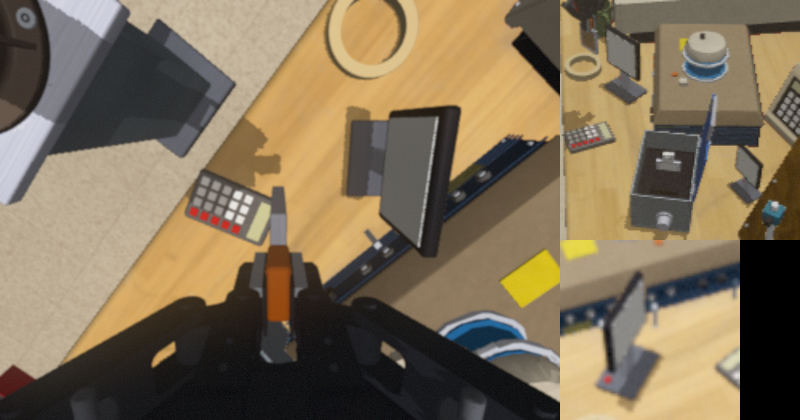

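The wrist view shows the panel's lit face at (385..440, 110..250), and the plate hangs at (280,190) with its tab in the fingers. My last view is a zoom for the panel corners.

Run:
```python
import cv2,numpy as np
o=np.zeros((600,800,3),np.uint8); w=cv2.imread("pics/w7.png")[95:270,335:475]; w=cv2.resize(w,None,fx=3.4,fy=3.4,interpolation=cv2.INTER_CUBIC); o[:w.shape[0],:w.shape[1]]=w
s=cv2.imread("pics/s7.png")[145:215,250:300]; s=cv2.resize(s,None,fx=6,fy=6,interpolation=cv2.INTER_CUBIC); o[:420,500:800]=s
cv2.imwrite("pics/v8.png",o)
```

```text
(no output)
```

View pics/v8.png

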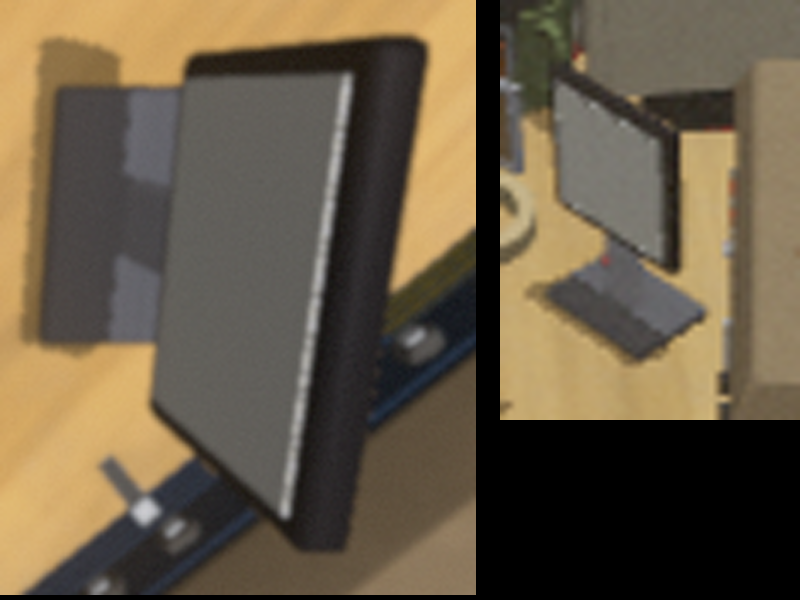

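Run:
```python
from h import *
cs=manip.calibration("side"); cw=manip.calibration("wrist")
L=np.array([[0,.052,.182],[0,-.052,.182],[0,.052,.078],[0,-.052,.078],[-.023,.05,.01],[-.023,-.05,.01]])
wp=np.array([(352,73),(285,520),(187,77),(155,405),(57,88),(41,342)])/3.4+[335,95]
sp=(np.array([(556,78),(663,140),(558,193),(665,265),(547,292),(640,360)])-[500,0])/6+[250,145]
f=lambda p:(proj(cw,pose2(p,L))-wp).ravel(); g=lambda p:(proj(cs,pose2(p,L))-sp).ravel()
a=least_squares(f,[.51,.21,.68]).x; c=least_squares(g,[.51,.21,.68]).x
b=least_squares(lambda p:np.r_[f(p),g(p)],[.51,.21,.68]).x
print(np.round(a,4),np.round(f(a),1)); print(np.round(c,4),np.round(g(c),1)); print(np.round(b,4),np.round(f(b),1)); np.save("pan.npy",b)
```

```text
[0.5011 0.2074 0.6699] [-0.5  1.   0.2 -0.6 -0.3  0.7 -0.7 -2.   1.3 -0.7  0.5  1. ]
[0.5046 0.2036 0.6739] [-0.1  0.3 -0.2  0.6  0.6  1.  -0.1 -0.1 -0.4 -0.6  0.2 -1.2]
[0.5013 0.2073 0.6704] [-0.4  1.2  0.3 -0.4 -0.3  0.9 -0.6 -1.8  1.4 -0.5  0.6  1.1]
```

Run:
```python
from h import *
b=np.load("pan.npy"); y=b[2]; n=np.array([-np.cos(y),-np.sin(y),0]); py=np.array([-np.sin(y),np.cos(y),0])
R=np.c_[py,np.cross([0,0,-1],py),[0,0,-1.]]
G=np.array([b[0],b[1],.1575])+.052*n+.001*py
manip.servo_line(G+.07*n,vel=.12,rotation=R); manip.servo_line(G,vel=.08,f_stop=8); manip.hold(.5)
print(G,manip.read_position(),np.round(manip.read_eef_rot()-R,4).max(),manip.read_width(),np.round(manip.read_ft_force(),1),manip.read_time())
c=manip.calibration("wrist"); im=manip.snapshot("wrist"); cv2.imwrite("pics/w9.png",im)
cs=manip.calibration("side"); s=manip.snapshot("side"); cv2.imwrite("pics/s9.png",s)
# orange tab & check in side view: where predicted
m=cv2.inRange(cv2.cvtColor(im,cv2.COLOR_BGR2HSV),(5,170,100),(20,255,255)); n_,l,st,ce=cv2.connectedComponentsWithStats(m); i=1+np.argmax(st[1:,4]); print("orange wrist",st[i])
M=G-.052*n-[0,0,.0275]+.052*n-.001*py
cor=np.array([M+a*py+[0,0,h] for a,h in((.028,.0325),(-.028,.0325),(-.028,-.0325),(.028,-.0325))])
print("pred wrist",np.round(proj(c,cor),0).tolist(),"side",np.round(proj(cs,cor),0).tolist())
o=s.copy(); hsv=cv2.cvtColor(s,cv2.COLOR_BGR2HSV); q=proj(cs,cor).astype(int); x0,y0=q.min(0)-6; x1,y1=q.max(0)+7
d=np.abs(s.astype(int)-cv2.imread("pics/s7.png").astype(int)).sum(2)>60
for r in range(y0,y1): print(r,''.join('#' if v else '.' for v in d[r,x0:x1]))
print(x0)
```

```text
[0.45994607 0.17575791 0.1575    ] [0.45997428 0.17571218 0.15754018] 0.0001 0.009402918819486088 [ 0.2  0.2 -0.3] 25.05
orange wrist [ 265  246   27   75 1654]
pred wrist [[279.0, 220.0], [279.0, 323.0], [278.0, 266.0], [278.0, 190.0]] side [[253.0, 170.0], [263.0, 176.0], [263.0, 188.0], [254.0, 182.0]]
163 #################......
164 .################......
165 #..##############......
166 ##.#############.......
167 ####.###########.......
168 ################.......
169 ######.#####.###.......
170 ######.#########.......
171 .#####.#########.......
172 ..####.########........
173 ....##.########........
174 ......#######..........
175 ......#######..........
176 ......###########......
177 ......##########.......
178 ......##########.......
179 ......########.#.......
180 ......#########........
181 ......###########......
182 ......###########......
183 .........########......
184 .........########......
185 ...........######......
186 ............#####......
187 ..............###......
188 ................#......
189 .......................
190 .......................
191 .......................
192 .......................
193 .......................
194 .......................
247
```

The plate's outline in the side picture matches the prediction (columns 253-263, bottom edge rows 182-188). There is no contact force and the time is 25 s. Handing in.

```bash
python3 -c "
from bench import manip
print(manip.hand_in())"
```

```text
the job is handed in; nothing more can be done
None
```

The job is handed in at about 25 s: the flap stands open at about 1.75 rad, the white-tabbed plate is still in its slot, and the orange-tabbed plate is held upright, square and centred, about 5 cm from the larger panel's lit face; no verdict came back.

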